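# Seat a steel ring in a shifted nest pocket by feel

## Task

Pick up the bright steel ring from the bench and lay it flat on the nest plate at the loading end, on the yellow painted circle. Then slide it gently along the plate, feeling for the shallow pocket at the other end, until it drops in and lies flat and fully home, and let go. Do not carry it through the air over the pocket end or force it, do not press hard, and leave the black rubber seal ring, the bulb and the connector where they are.

Things in the scene. Friction and masses are not known exactly. Their poses are not given: they have to be found in the camera images.
- steel_ring: the bright steel ring, a thick flat washer of 0.16 kg: outer diameter 66 mm, bore 44 mm (so its wall is 11 mm wide radially), 10 mm thick. Origin: centre of its underside, z axis along the ring's axis. Polished: it slides easily on the ground plate (friction about 0.15). It starts flat on the bench, in one of two places shared with the seal ring.
- nest: the adjustable nest, fixed to the bench: dark steel base 136 (x) x 206 (y) x 14 mm, above it a grey plate 120 (x) x 190 (y) x 12 mm on slides. Origin: centre of the base's underside, z up. The plate's flat top is 34 mm above the origin. The plate is clamped (does not yield) up to 9 mm off the middle in x and in y, by an unmeasured amount; pocket and yellow circle shift with it
- pocket_nominal (a point): the pocket's centre, at the height of the plate's top, if the plate were clamped in the middle; the true centre is within 9 mm of it along the nest's x and 9 mm along its y. The pocket, near the plate's -y end, is a round blind recess 68 mm across and 4 mm deep. The seated ring's underside is 30 mm above the nest's origin; the ring stands 6 mm proud
- load_mark (a point): the centre of the yellow painted circle (70 mm across, near the plate's +y end), at the height of the plate's top, if the plate were clamped in the middle; 92 mm from pocket_nominal in the nest's +y direction. The ring's centre should be laid within 30 mm of it
- seal_ring: black rubber seal ring, outer diameter 77 mm, bore 52 mm, 9 mm thick, lying on the bench; not part of the job, do not disturb. Origin: centre of its underside
- bulb: lamp bulb standing on the bench, 38 mm across and 47 mm high; do not disturb. Origin: centre of its underside
- connector: small black plastic connector with wires, 27x55x20 mm, lying on the bench; do not disturb. Origin: on its underside. (Not far from it, over the black fixture block, a dark blue air screwdriver 80 mm across hangs at about x = 0.28, y = -0.20, from 0.24 m above the bench upwards; keep the arm clear of it)
Things that resemble listed ones, but are neither listed nor needed, are in the scene too. Several things have the shape of the steel_ring; the one meant has the colours described above.

How it is judged:
By the outcome, as a careful person would: the job done as asked, in the order asked, and still so for the second after the job is handed in, with the robot touching nothing.
It also fails if it takes over 58 s, if anything falls off the work surface, if the arm or the gripper's body presses on something with over 40 N, if the wrist force passes 120 N, or if a joint passes its speed limit or range.

## Robot

A 7-joint arm with a two-finger parallel gripper is mounted at the origin on a cart in front of the work surface, level with it; the furniture and walls round the work are solid. World frame = base frame: x ahead of the robot, y to its left, z up, the work surface at z = 0. Lengths are in m, angles in rad, forces in N, time in s.
With the tool pointing down it reaches from about 0.35 to 0.9 m from the base axis. Payload 19.9 kg.
Tool frame: the origin (TCP) lies between the finger pads; the fingertips stand 19 mm ahead of it and the grasp point (between the pads) is the TCP; z points along the fingers, y is the direction in which the jaws open and shut (so a half turn about z gives the same grasp; the last joint's range is limited). The gripper opens to 94 mm and grips with 3 to 60 N. Pads are 16 mm wide; open, the fingers measure 119 mm over their backs; the gripper's body (75 mm by 177 mm) begins 78 mm behind the grasp point.
Start: joints at [-1.24, 0.417, -0.01, 1.614, 0.005, 1.111, -0.053], TCP at [0.228, 0.582, 0.224] pointing down, gripper open.
Joint ranges: [-2.81, 2.81], [-0.39, 2.02], [-1.27, 1.25], [0.06, 2.57], [-1.19, 4.33], [0.19, 2], [-2.82, 2.82]. Speed limits (rad/s): [1.89, 1.89, 2.39, 2.39, 3.01, 3.01, 3.01].

## Interface

Orientations are given as a 3x3 rotation matrix whose columns are the frame's x, y, z axes.
In Python, from rig import robot gives the robot as it stands. Calls block until the motion is done:
- robot.move_ptp(position, orientation): joint-space move of the TCP to a pose.
- robot.move_linear(position, velocity=0.15, frame=None, threshold=None): straight line of the TCP; frame=None keeps the orientation; velocity is the mean speed in m/s. With threshold (N) it stops when the force on the tool has changed by that much, and returns True; else False.
- robot.goto_joints(angles): joint-space move.
- robot.gripper_to(opening): finger opening in m; the grip force is fixed at half the most; returns when the fingers have stopped.
- robot.pause(seconds).
- robot.ik(position, orientation): joint angles nearest the present ones, or None.
- robot.get_state(): the state.
- robot.grab_frame(name): name is "side" or "top"; returns the picture (384x512x3 uint8, red, green, blue); there is no depth.
- robot.camera_info(name): a dict with "fx", "fy", "cx", "cy" (pixels), "rvec" (rotation vector, rad) and "tvec" (3), from world to camera coordinates, as OpenCV has them. Camera axes: x right, y down, z forward; pixel columns grow to the right and rows downward; lengths in m; the calibration is good to about 2 mm. A picture is of the moment at which its call begins. camera_info takes no time and is no camera call.
A pose or a line that the arm cannot do raises robot.PlanningError and nothing moves.
- robot.sign_off(): hands the job in, once; it reports no verdict.
The state is a dict: "time": time; "qpos": joint angles; "joint_vel": joint speeds; "effort": joint torques, N m; "ee_pos": TCP position; "tool_rot": TCP orientation; "force": force on the tool from outside, world axes, zero at the start; "moment": the same for the moment, N m; "opening": finger opening in m.
Only numpy, scipy, OpenCV 4.12 (cv2) and the standard library are available. Lean on these libraries where they do the work, as an engineer would, in place of code of your own. Each camera call takes 0.05 s, during which the arm holds its last target. There are 200 camera calls.

## Working session

There is one attempt and no reset: what is moved stays moved. The work goes in short steps, each a Python script; the robot and the scene stay as the last script left them, time stands still between calls to the robot, and variables do not carry over. Pictures are saved under pics/ and viewed, about 8 in all and at most 12, crops included, and the job is handed in when it is done.

```bash
mkdir -p pics; ls
cat > h.py <<'E'
import numpy as np, cv2
from rig import robot
def shot(n,name):
    im=robot.grab_frame(n); cv2.imwrite(f'pics/{name}.png',im[:,:,::-1]); return im
def cam(n):
    c=robot.camera_info(n); R=cv2.Rodrigues(np.array(c['rvec'],float))[0]
    return c,R,np.array(c['tvec'],float).ravel()
def ray(n,u,v,z):
    c,R,t=cam(n); o=-R.T@t
    d=R.T@np.array([(u-c['cx'])/c['fx'],(v-c['cy'])/c['fy'],1]); return o+d*(z-o[2])/d[2]
def proj(n,p):
    c,R,t=cam(n); q=R@np.array(p)+t; return np.array([c['fx']*q[0]/q[2]+c['cx'],c['fy']*q[1]/q[2]+c['cy']])
E
python3 - <<'E'
from h import *
a=shot('top','t0'); b=shot('side','s0')
for n in('top','side'):
    c,R,t=cam(n); print(n,-R.T@t,R[2],c['fx'])
s=robot.get_state(); print(s['time'],s['ee_pos'],s['tool_rot'])
E
```

```text
pics
top [ 0.40353777 -0.02935129  1.04633498] [ 0.13138847 -0.01536781 -0.99121183] 410.0129422398674
side [-0.14377128  0.97139868  0.89408533] [ 0.4555187  -0.68615892 -0.56717603] 499.6196233181416
0.1 [0.22749744 0.581789   0.22388636] [[-9.31345288e-01  3.64137158e-01 -2.92033172e-04]
 [ 3.64137258e-01  9.31344702e-01 -1.05072637e-03]
 [-1.10624966e-04 -1.08492921e-03 -9.99999405e-01]]
```

View pics/t0.png

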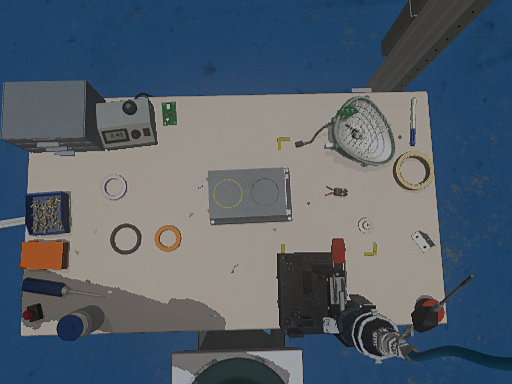

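View pics/s0.png

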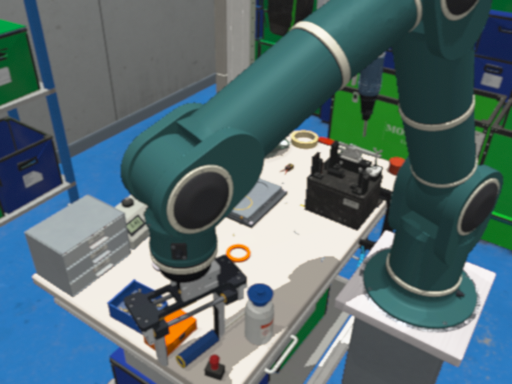

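Top view: bench with the nest at about (249,196), yellow circle at (228,194) and pocket at (265,192). Ring candidates are the bright grey ring (114,187), black seal (126,239), orange ring (168,238), tape roll (413,171) and small white disc (365,226). The bright ring at (114,187) fits the description. The side view is mostly blocked by the arm. Next I'll check with crops and sizes.

Run:
```python
from h import *
im=cv2.imread('pics/t0.png')
a=cv2.resize(im[155:265,85:195],(400,400),interpolation=cv2.INTER_CUBIC)
b=cv2.resize(im[155:235,200:300],(500,400),interpolation=cv2.INTER_CUBIC)
cv2.imwrite('pics/c0.png',np.hstack([a[:,:300],b]))
def meas(mask,x0,y0,x1,y1,z,name):
    m=np.zeros_like(mask); m[y0:y1,x0:x1]=mask[y0:y1,x0:x1]
    cs,_=cv2.findContours(m,cv2.RETR_EXTERNAL,cv2.CHAIN_APPROX_NONE)
    for c in sorted(cs,key=cv2.contourArea)[::-1][:2]:
        if len(c)<15: continue
        w=np.array([ray('top',u,v,z)[:2] for u,v in c[:,0]],np.float32)
        (x,y),r=cv2.minEnclosingCircle(w); print(name,cv2.boundingRect(c),'centre',np.round([x,y],4),'dia',round(2*r,4),'minrect',cv2.minAreaRect(w))
hsv=cv2.cvtColor(im,cv2.COLOR_BGR2HSV); H,S,V=cv2.split(hsv)
print('ring',im[187,103:126].tolist()); print('bench',hsv[200,100],hsv[187,114])
bench=((S>18)&(V>190)) if 0 else None
d=np.abs(im.astype(int)-im[205,95].astype(int)).sum(2)
m=(d>25).astype(np.uint8)*255
meas(m,95,168,135,207,.01,'steel?'); meas(m,104,217,147,260,.009,'black'); meas(m,150,222,186,255,.01,'orange')
meas(m,200,160,300,232,.014,'nest')
y=((H>20)&(H<35)&(S>90)).astype(np.uint8)*255
meas(y,205,165,250,225,.034,'yellow')
print(ray('top',265,192,.034))
```

```text
ring [[162, 159, 164], [90, 89, 93], [53, 56, 58], [141, 151, 158], [145, 152, 162], [141, 148, 157], [139, 147, 155], [140, 147, 155], [140, 147, 156], [138, 146, 154], [140, 148, 156], [139, 146, 155], [140, 148, 156], [139, 148, 156], [142, 149, 157], [139, 148, 156], [141, 149, 156], [140, 148, 156], [140, 148, 158], [144, 140, 146], [151, 147, 154], [158, 155, 162], [166, 163, 168]]
bench [ 16  25 155] [ 13  26 155]
steel? (104, 175, 24, 26) centre [0.5605 0.2998] dia 0.0684 minrect ((0.5543136596679688, 0.2899792194366455), (0.043794598430395126, 0.06684305518865585), 57.09189224243164)
steel? (103, 177, 15, 20) centre [0.5628 0.3052] dia 0.0501 minrect ((0.5631834268569946, 0.3122537434101105), (0.0346372090280056, 0.04890204221010208), 87.23067474365234)
black (109, 222, 34, 33) centre [0.4303 0.2702] dia 0.0833 minrect ((0.43089190125465393, 0.2698497176170349), (0.0803249180316925, 0.07940136641263962), 56.12894821166992)
orange (154, 224, 28, 28) centre [0.4295 0.1645] dia 0.0702 minrect ((0.43017229437828064, 0.16541080176830292), (0.06753392517566681, 0.06746634840965271), 89.81520080566406)
nest (206, 167, 87, 59) centre [ 0.5312 -0.042 ] dia 0.2477 minrect ((0.5297000408172607, -0.04132261872291565), (0.1433309018611908, 0.2149585485458374), 1.23444402217865)
yellow (232, 180, 11, 14) centre [ 0.5517 -0.0118] dia 0.0414 minrect ((0.5538311004638672, -0.014782420359551907), (0.041223153471946716, 0.00732559384778142), 36.00395202636719)
yellow (213, 193, 6, 12) centre [0.5228 0.0422] dia 0.0305 minrect ((0.5223580598831177, 0.043154146522283554), (0.030251257121562958, 0.00332034844905138), 25.458898544311523)
[ 0.5361451  -0.08127711  0.034     ]
```

View pics/c0.png

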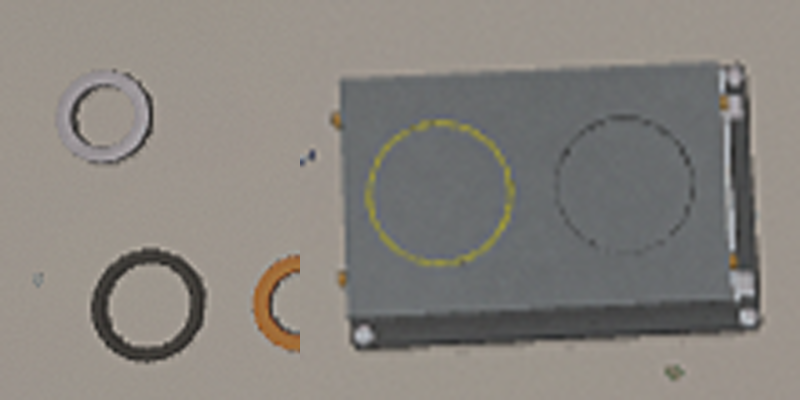

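The crop confirms it. The bright grey ring at (113,187) measures 68 mm (66 expected). The black ring, the orange ring and the painted circles are clearly different things. Next I'll fit the yellow and pocket circles, then pick up the ring. I'll hold only its upper part, so the fingertips stay above the plate once it is seated.

```bash
cat >> h.py <<'E'
from scipy.optimize import least_squares
def circ(pts,z,r,c0):
    w=np.array([ray('top',u,v,z)[:2] for u,v in pts])
    s=least_squares(lambda p:np.hypot(*(w-p[:2]).T)-p[2],[*c0,r],loss='soft_l1',f_scale=.001)
    return s.x, np.median(abs(s.fun))
def pts_at(mask,c0,z,lo,hi):
    v,u=np.nonzero(mask); w=np.array([ray('top',a,b,z)[:2] for a,b in zip(u,v)])
    d=np.hypot(*(w-c0).T); k=(d>lo)&(d<hi); return np.c_[u,v][k]
def wait_F(): return np.round(robot.get_state()['force'],2)
E
cat > a.py <<'E'
from h import *
im=cv2.imread('pics/t0.png'); hsv=cv2.cvtColor(im,cv2.COLOR_BGR2HSV).astype(int); g=cv2.cvtColor(im,cv2.COLOR_BGR2GRAY).astype(int)
box=np.zeros(g.shape,bool); box[165:230,200:300]=1
y0=ray('top',227.6,193,.034)[:2]; p0=ray('top',264.7,191.5,.034)[:2]
Y,e1=circ(pts_at(box&(abs(hsv[:,:,0]-28)<8)&(hsv[:,:,1]>60),y0,.034,.03,.04),.034,.035,y0)
bg=cv2.medianBlur(g.astype(np.uint8),9).astype(int)
P,e2=circ(pts_at(box&(g<bg-10),p0,.034,.030,.038),.034,.034,p0)
d=Y[:2]-P[:2]; L=np.hypot(*d)
print('yellow',Y,e1,'pocket',P,e2,'dist',L,'dir',d/L)
print('box edge',ray('top',125,150,.06))
n=d/L; np.save('nest.npy',np.r_[Y[:2],P[:2],n])
E
python3 a.py
```

```text
yellow [0.53550957 0.01217942 0.03514046] 0.0007815334614405013 pocket [ 0.53755105 -0.08005923  0.03387332] 0.0003559825378254243 dist 0.09226124442811721 dir [-0.0221271   0.99975517]
box edge [0.64472886 0.26012936 0.06      ]
```

```bash
cat > b.py <<'E'
from h import *
n=np.load('nest.npy')[4:]; yv=np.array([n[0],n[1],0]); zv=np.array([0,0,-1.]); R=np.c_[np.cross(yv,zv),yv,zv]
np.save('R.npy',R)
c=ray('top',113.2,186.7,.01); print('ring',c)
robot.move_ptp([c[0],c[1],.12],R)
robot.move_linear([c[0],c[1],.040],velocity=.12)
hit=robot.move_linear([c[0],c[1],.0245],velocity=.05,threshold=8)
s=robot.get_state(); print(hit,s['time'],s['ee_pos'],s['force'])
robot.gripper_to(.060)
s=robot.get_state(); print(s['time'],s['opening'],s['force'])
robot.move_linear([c[0],c[1],.08],velocity=.12)
s=robot.get_state(); print(s['time'],s['opening'],s['force'],s['ee_pos'])
im=shot('top','t1'); b=shot('side','s1')
u,v=proj('top',[c[0],c[1],.06]).astype(int); u2,v2=proj('side',[c[0],c[1],.06]).astype(int)
f=lambda a,u,v:cv2.resize(a[max(0,v-50):max(0,v-50)+100,max(0,u-50):max(0,u-50)+100],(390,390))
cv2.imwrite('pics/c1.png',np.hstack([f(im,u,v),f(b,u2,v2)])[:,:,::-1])
E
python3 b.py
```

```text
ring [0.56211057 0.30330154 0.01      ]
False 3.0167 [0.56201549 0.30320502 0.02425418] [0.12765935 0.22416783 0.499987  ]
3.6 0.06495498412628208 [-0.36452771  0.15999312  1.84238298]
4.2167 0.06550711076245308 [-0.10894547 -0.15708803 -1.6775541 ] [0.56181901 0.30316745 0.07959512]
```

View pics/c1.png

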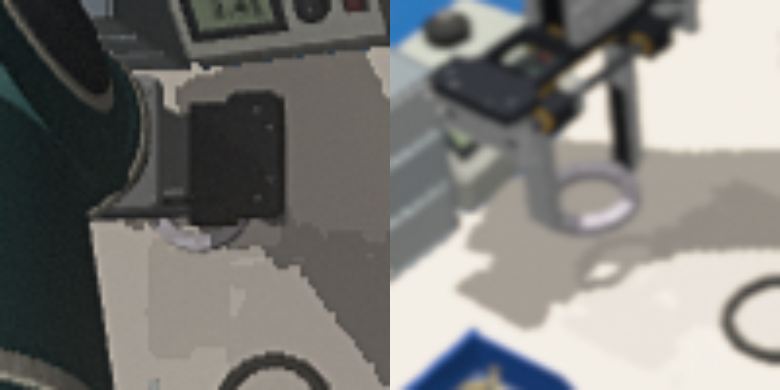

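The ring is held level, and the weight reads −1.7 N. In the crop it sits between both fingertips at about (595,195). Next I'll lay it on the yellow circle.

```bash
cat > c.py <<'E'
from h import *
N=np.load('nest.npy'); Y=N[:2]
x,y,z=robot.get_state()['ee_pos']
robot.move_linear([x,y,.10],velocity=.12)
robot.move_linear([*Y,.10],velocity=.2)
robot.move_linear([*Y,.066],velocity=.1)
hit=robot.move_linear([*Y,.054],velocity=.015,threshold=3)
s=robot.get_state(); print(hit,s['time'],s['ee_pos'],s['force'])
robot.gripper_to(.074); robot.pause(.2)
s=robot.get_state(); print(s['time'],s['ee_pos'],s['force'],s['opening'])
im=shot('top','t2'); b=shot('side','s2')
u,v=proj('top',[*Y,.044]).astype(int); u2,v2=proj('side',[*Y,.044]).astype(int)
f=lambda a,u,v:cv2.resize(a[v-50:v+50,u-50:u+50],(390,390))
print(u,v,u2,v2)
cv2.imwrite('pics/c2.png',np.hstack([f(im,u,v),f(b,u2,v2)])[:,:,::-1])
E
python3 c.py
```

```text
True 7.2917 [0.53536261 0.01218277 0.05799313] [ 0.02268611 -0.26902251  0.56410246]
7.875 [0.53516391 0.01218161 0.0580208 ] [-0.6170887   0.72586944  0.53603014] 0.0739257862849368
227 192 239 198
```

View pics/c2.png

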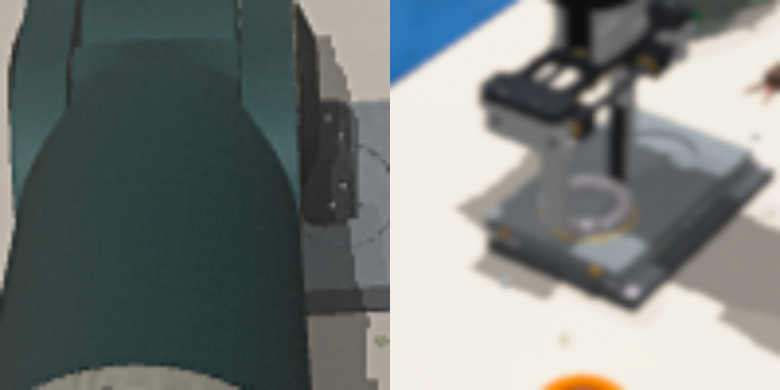

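The ring lies flat on the yellow circle, at about (590,203) in the right half of the crop, loosely caged by the fingers. The plan is to slide it with the fingers slightly open. Only its own weight then presses it down, it falls in by itself, and I feel the pocket as resistance. First I'll estimate its x offset from the side picture I already have.

```bash
cat > d.py <<'E'
from h import *
im=cv2.imread('pics/s2.png').astype(int); N=np.load('nest.npy')
hsv=cv2.cvtColor(im.astype(np.uint8),cv2.COLOR_BGR2HSV).astype(int)
def fit(z,r0,mask,lo,hi,c0):
    v,u=np.nonzero(mask); w=np.array([ray('side',a,b,z)[:2] for a,b in zip(u,v)])
    d=np.hypot(*(w-c0).T); w=w[(d>lo)&(d<hi)]
    s=least_squares(lambda p:np.hypot(*(w-p[:2]).T)-r0,c0,loss='soft_l1',f_scale=.002)
    return s.x,np.median(abs(s.fun)),len(w)
box=np.zeros(im.shape[:2],bool); box[185:225,215:262]=1
ye=box&(abs(hsv[:,:,0]-24)<10)&(hsv[:,:,1]>80)
print('yellow side',fit(.034,.035,ye,.028,.042,N[:2]),'top',N[:2])
# ring hue: lilac-bright (B>=G, R>=G) vs plate greenish-grey
ri=box&(im[:,:,2]>=im[:,:,1]+2)&(im.sum(2)>330)&~ye
print('ring side',fit(.044,.0275,ri,.018,.037,N[:2]))
k=cv2.resize(np.hstack([im[150:240,200:290],np.repeat((ri*255)[150:240,200:290,None],3,2)]).astype(np.uint8),(800,400),interpolation=cv2.INTER_NEAREST); cv2.imwrite('pics/m2.png',k)
print(robot.get_state()['time'])
E
python3 d.py
```

```text
yellow side (array([0.53642646, 0.01298269]), np.float64(0.0006571418272977025), 4) top [0.53550957 0.01217942]
ring side (array([0.5338117 , 0.01495539]), np.float64(0.003468356399782862), 107)
7.975
```

View pics/m2.png

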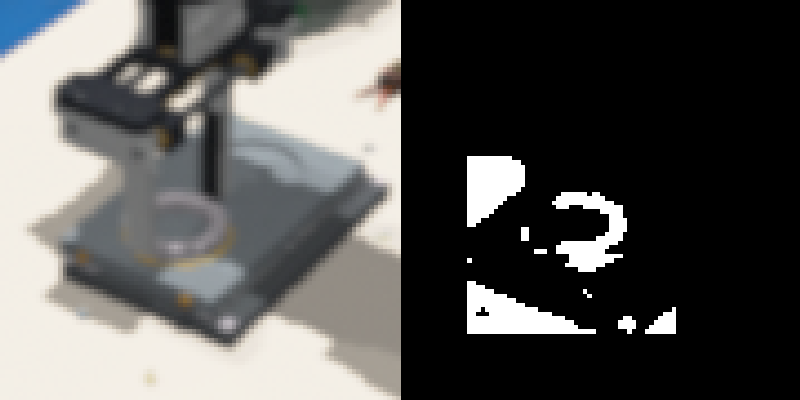

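```bash
cat > e.py <<'E'
from h import *
import sys
N=np.load('nest.npy'); P=N[2:4]; n=N[4:]; xh=np.array([n[1],-n[0]])
Z=.0565
def at(dx,dy): return [*(P+dx*xh+dy*n),Z]
def st(t):
    s=robot.get_state(); d=s['ee_pos'][:2]-P
    print(t,round(s['time'],2),'dx %.2f dy %.2f z %.2f'%(1e3*d@xh,1e3*d@n,1e3*s['ee_pos'][2]),np.round(s['force'],1),round(s['opening']*1e3,1),flush=True); return s
def look(name):
    b=shot('side',name); u,v=proj('side',[*P,.044]).astype(int)
    cv2.imwrite(f'pics/{name}c.png',cv2.resize(b[v-45:v+45,u-45:u+45],(540,540),interpolation=cv2.INTER_CUBIC)[:,:,::-1])
E
cat > f.py <<'E'
from e import *
p=robot.get_state()['ee_pos']
robot.move_linear([p[0],p[1],Z],velocity=.02,threshold=5)
robot.gripper_to(.060); st('grip')
robot.move_linear(at(.001,.012),velocity=.06,threshold=8); st('near')
dy=-.006; hit=False
for dx in (.001,.0025,-.0005,.004,-.002):
    if dx!=.001:
        robot.gripper_to(.060); robot.move_linear(at(dx,-dy),velocity=.02,threshold=8)
    robot.gripper_to(.0675); st('loose')
    hit=robot.move_linear(at(dx,dy),velocity=.015,threshold=4); s=st('sweep %s'%hit)
    if hit or s['time']>28: break
    dy=-dy
look('s3')
E
python3 f.py
```

```text
grip 8.55 dx -0.40 dy 92.27 z 56.47 [-0.4  0.  -0.5] 65.1
near 10.04 dx 1.01 dy 12.39 z 56.47 [ 0.1 -0.4 -0.7] 65.2
loose 10.3 dx 1.07 dy 12.14 z 56.55 [-1.6 -0.2  0.2] 67.6
sweep True 11.11 dx 0.43 dy 0.25 z 56.09 [-0.5  2.3  0.3] 67.6
```

View pics/s3c.png

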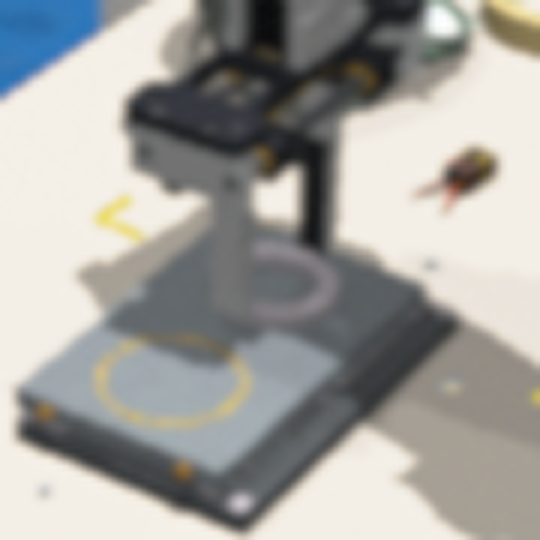

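The side view shows the ring at the pocket, about (285,280) in the crop. It looks low and caught the sweep within 1 mm of the predicted centre. I'll probe in the +y direction to see whether it is held there too.

```bash
cat > g.py <<'E'
from e import *
a=robot.move_linear(at(.0005,.005),velocity=.015,threshold=4); st('back %s'%a)
b=robot.move_linear(at(.0005,-.005),velocity=.015,threshold=4); st('fwd %s'%b)
robot.move_linear(at(.0005,.0005),velocity=.015); robot.gripper_to(.080); st('open')
q=at(.0005,.0005); q[2]=.15; robot.move_linear(q,velocity=.12)
q2=[*(N[:2]+.2*n),.25]; robot.move_linear(q2,velocity=.25)
t=shot('top','t4'); s=shot('side','s4'); st('look')
u,v=proj('top',[*P,.04]).astype(int); u2,v2=proj('side',[*P,.04]).astype(int)
f=lambda a,u,v:cv2.resize(a[v-32:v+32,u-32:u+32],(390,390),interpolation=cv2.INTER_CUBIC)
cv2.imwrite('pics/c4.png',np.hstack([f(t,u,v),f(s,u2,v2)])[:,:,::-1])
E
python3 g.py
```

```text
back True 11.48 dx 0.36 dy 3.87 z 56.20 [ 0.7 -2.4 -1.2] 67.1
fwd True 11.9 dx -0.17 dy -0.53 z 55.82 [-0.3  2.   0.3] 67.1
open 12.58 dx 0.48 dy 0.47 z 56.49 [ 0.  -0.3  0.3] 79.9
look 15.0 dx 0.09 dy 291.03 z 249.69 [ 0.2  0.2 -0.4] 80.0
```

View pics/c4.png

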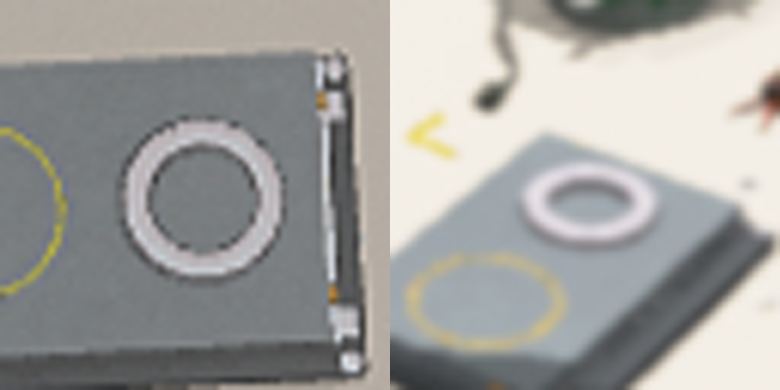

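Both pictures show the ring concentric with the pocket, at (203,198) and (590,203) in the two halves of the crop. I'll measure its height and tilt from the two views.

```bash
cat > i.py <<'E'
from e import *
def ell(n,f,z,prt):
    im=cv2.imread(f'pics/{f}.png'); big=im
    u,v=proj(n,[*P,.04]); h=25
    m=((im[:,:,2].astype(int)>=im[:,:,1].astype(int)+3)&(im.sum(2)>(430 if n=='top' else 480))).astype(np.uint8)
    k=np.zeros_like(m); cv2.circle(k,(int(u),int(v)),h,1,-1); m&=k
    nl,lab,stt,ce=cv2.connectedComponentsWithStats(m); i=1+np.argmax(stt[1:,4]); m=(lab==i).astype(np.uint8)
    cs,hi=cv2.findContours(m,cv2.RETR_CCOMP,cv2.CHAIN_APPROX_NONE)
    for c in cs:
        if len(c)<20: continue
        w=np.array([ray(n,a,b,z)[:2] for a,b in c[:,0]]); e=cv2.fitEllipse((w*1000).astype(np.float32)); print(prt,z,np.round(e[0],1),'axes',np.round(e[1],1),'ang',round(e[2]))
for z in (.040,.044): ell('top','t4',z,'top'); ell('side','s4',z,'side')
im=cv2.imread('pics/s4.png'); hsv=cv2.cvtColor(im,cv2.COLOR_BGR2HSV).astype(int)
m=(abs(hsv[:,:,0]-22)<10)&(hsv[:,:,1]>45); v,u=np.nonzero(m); w=np.array([ray('side',a,b,.034)[:2] for a,b in zip(u,v)]); w=w[abs(np.hypot(*(w-N[:2]).T)-.035)<.006]
s=least_squares(lambda p:np.hypot(*(w-p).T)-.035,N[:2],loss='soft_l1',f_scale=.001); print('yellow side',s.x*1e3,len(w),'top',N[:2]*1e3,'pocket',P*1e3)
E
python3 i.py
```

```text
top 0.04 [540.1 -81.4] axes [54.1 56.5] ang 170
side 0.04 [ 569.5 -126.3] axes [141. 175.] ang 17
top 0.044 [539.5 -81.2] axes [53.9 56.3] ang 170
side 0.044 [ 566.2 -121.2] axes [140.3 174.1] ang 17Traceback (most recent call last):
  File "i.py", line 14, in <module>
    m=(abs(hsv[:,:,0]-22)<10)&(hsv[:,:,1]>45); v,u=np.nonzero(m); w=np.array([ray('side',a,b,.034)[:2] for a,b in zip(u,v)]); w=w[abs(np.hypot(*(w-N[:2]).T)-.035)<.006]
                                                                              ~~~^^^^^^^^^^^^^^^^^
  File "h.py", line 9, in ray
    c,R,t=cam(n); o=-R.T@t
          ~~~^^^
  File "h.py", line 6, in cam
    c=robot.camera_info(n); R=cv2.Rodrigues(np.array(c['rvec'],float))[0]
ValueError: time passes only in moves, steps and waits
```

```bash
cat > i.py <<'E'
from e import *
import h
C={k:cam(k) for k in('top','side')}; h.cam=lambda n:C[n]
def edge(n,f,r,z,c0,sgn,col):
    """sub-pixel ring edge: strongest radial brightness step near radius r on plane z"""
    im=cv2.imread(f'pics/{f}.png').astype(np.float32); g=col(im); out=[]
    rr=np.arange(r-.007,r+.007,.0004)
    for t in np.linspace(0,2*np.pi,72,endpoint=False):
        q=np.array([proj(n,[c0[0]+a*np.cos(t),c0[1]+a*np.sin(t),z]) for a in rr],np.float32)
        s=cv2.remap(g,q[:,:1],q[:,1:],cv2.INTER_LINEAR)[:,0]; s=cv2.GaussianBlur(s[:,None],(1,5),0)[:,0]
        a=rr[np.argmax(sgn*np.gradient(s)[2:-2])+2]; out.append(c0+a*np.array([np.cos(t),np.sin(t)]))
    w=np.array(out)
    s=least_squares(lambda p:np.hypot(*(w-p[:2]).T)-p[2]-p[3]*np.cos(2*np.arctan2(*(w-p[:2]).T[::-1]))-p[4]*np.sin(2*np.arctan2(*(w-p[:2]).T[::-1])),[*c0,r,0,0],loss='soft_l1',f_scale=.0005)
    return np.round(s.x*1e3,2),round(1e3*np.median(abs(s.fun)),2)
G=lambda im:im.sum(2)/3
yel=lambda im:im[:,:,2]-im[:,:,0]
for z in(.040,.044):
    for n,f in(('top','t4'),('side','s4')):
        c0=P
        for _ in range(3): r,e=edge(n,f,.022,z,c0,+1,G); c0=r[:2]/1e3
        print('bore',n,z,r,e)
for n,f in(('top','t4'),('side','s4')): print('yellow',n,edge(n,f,.0355,.034,N[:2],-1,yel))
print('pocket',P*1e3)
E
python3 i.py
```

```text
bore top 0.04 [ 5.3759e+02 -8.0810e+01  2.2780e+01 -1.3000e-01 -1.0000e-02] 0.28
bore side 0.04 [ 5.3694e+02 -7.8490e+01  2.1160e+01  5.0000e-02  1.4000e-01] 0.51
bore top 0.044 [ 5.3711e+02 -8.0610e+01  2.2680e+01 -1.8000e-01  3.0000e-02] 0.3
bore side 0.044 [ 5.3367e+02 -7.3550e+01  2.1060e+01 -1.5000e-01  2.0000e-02] 0.52
yellow top (array([ 5.3555e+02,  1.2150e+01,  3.6770e+01, -5.0000e-02, -1.0000e-01]), np.float64(0.38))
yellow side (array([ 5.3546e+02,  1.3160e+01,  3.8930e+01, -1.1000e-01, -5.5000e-01]), np.float64(0.65))
pocket [537.55104659 -80.05923321]
```

```bash
python3 -c "
from h import *
robot.sign_off(); print('ok')"
```

```text
the job is handed in; nothing more can be done
ok
```

The steel ring is in the pocket, lying flat and fully home, and I handed the job in with the arm clear of everything, at about 15 s of robot time.

I gripped the ring by its upper part and laid it flat on the yellow circle, approaching from the loading end. I then slid it gripped to 12 mm short of the pocket. For the rest of the way the fingers were slightly open, so only its own weight held it down. It dropped in on the first sweep and stopped the push at a 4 N threshold. I let go and withdrew.

**Checks after release:**
- **Held in the pocket:** probes in both directions along the plate were resisted.
- **Height:** the two views agree best with the ring's top at about 40 mm (seated). They differ by about 2.5 mm there and about 8 mm at 44 mm, the height if it had not dropped in.
- **Flatness:** the bore looks round in both views, with less than 0.2 mm of distortion, so I see no tilt.
- **Centring:** from the top view, the ring is within 0.8 mm of the measured pocket centre.

**What disagreed or failed:**
- At the seated height the two cameras still differ by about 2.5 mm, of which about 1 mm also shows on the yellow circle, so I put it down mostly to calibration.
- Two earlier colour-mask fits were unusable: the side view of the ring at the loading end, and the first fit after release. I replaced the second with an edge fit.
- I did not look again at the seal ring, bulb and connector, but the arm never worked near the bulb or connector. The gripper came no closer to the seal ring than about 9 cm.

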